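# Spin the display cake for the phone and brake it front-on

### The arm

A 7-joint arm with a two-finger parallel gripper is mounted at the origin on the work surface. World frame = base frame: x ahead of the robot, y to its left, z up, the work surface at z = 0. Lengths are in m, angles in rad, forces in N, time in s.
With the tool pointing down it reaches from about 0.425 to 0.925 m from the base axis. Payload 6.8 kg.
Tool frame: the origin (TCP) lies between the finger pads; the fingertips stand 22 mm ahead of it and the grasp point (between the pads) lies 3 mm ahead of it; z points along the fingers, y is the direction in which the jaws open and shut (so a half turn about z gives the same grasp; the last joint's range is limited). The gripper opens to 85 mm and grips with 20 to 120 N. Pads are 22 mm wide; open, the fingers measure 114 mm over their backs; the gripper's body (76 mm by 85 mm) begins 54 mm behind the grasp point. The pads swing forward as they close: fully open they stand 13 mm farther back than shut.
Start: joints at [-1.407, 0.477, 0.022, 1.555, -0.011, 1.109, -0.083], TCP at [0.181, 0.65, 0.253] pointing down, gripper open.
Joint ranges: [-2.96, 2.96], [-0.34, 2.1], [-1.41, 1.46], [0.24, 2.44], [-1.37, 4.51], [0.17, 1.92], [-2.96, 2.96]. Speed limits (rad/s): [2.39, 2.39, 3.14, 3.14, 3.14, 3.14, 3.14].

### API

Orientations are given as a unit quaternion [w, x, y, z].
In Python, from station import bot gives the robot as it stands. The module is installed in compiled form; this text tells all that it offers.
- The arm moves only by the tool drive_tool, never from a script. Its argument "series" is one flat list of numbers, 7 for each row, row after row: the opening, from -1 (shut) to 1 (fully open), then the shift along the tool's x, y, z in mm, then the turn, a rotation vector about the tool's x, y, z in rad. In form: [jaw, x, y, z, wx, wy, wz, jaw, x, y, z, wx, wy, wz, ...]. A call has 1 to 12 rows; each row shifts and turns the commanded pose from where the row before left it, along the tool's axes as they then stand; what a row does not reach is not made up. A row lasts 1/8 s, in which the tool goes at most 62.5 mm and 10.7 degrees, less where a joint would pass 70% of its speed; a pose out of reach is approached as far as the arm can. A call with a gripper value outside its range is refused whole. The fingers move at their own pace and stop on an object; "force" is the grip in N (left out, the last holds). Time passes only in rows, so rows that do not move let the fingers close. It gives the time, the measured TCP pose, the force and the opening at its end, in the units of the state.
- bot.get_obs(): the state, without advancing time (a new reading comes with each control period).
- bot.read_camera(name): name is "scene" or "top" or "wrist"; returns a dict with "pixels" (400x640x3 uint8, blue, green, red), "camera_matrix" (3x3 intrinsics, pixels), "distortion" ([k1, k2, p1, p2, k3] as OpenCV has them; the pictures are not rectified), "rvec" (rotation vector, rad) and "tvec" (3), from world to camera coordinates, as OpenCV has them. Camera axes: x right, y down, z forward; pixel columns grow to the right and rows downward; lengths in m; the calibration is good to about 2 mm. A picture is of the moment at which its call begins. There is no depth.
- bot.hand_in(): hands the job in, once; it reports no verdict.
The state is a dict: "t": time; "q": joint angles; "joint_vel": joint speeds; "joint_torque": joint torques, N m; "eef_pos": TCP position; "tool_rot": TCP orientation; "contact_force": force on the tool from outside, world axes, zero at the start; "torque": the same for the moment, N m; "gripper_width": opening from 0.0 (shut) to 1.0 (fully open).
Only numpy, scipy, OpenCV 4.12 (cv2) and the standard library are available. Lean on these libraries where they do the work, as an engineer would, in place of code of your own. Each camera call takes 0.05 s, during which the arm holds its last target. There are 200 camera calls.

### The job

Film the display cake on its turntable: flick the bare plate once with a fingertip so that it spins on its own for at least one and a half turns, then, while it is still turning, brake it in one go with a fingertip on the plate so that the front of the cake (the side with the wooden plaque) stops facing the phone, without shoving it round afterwards. Keep the fingertip pressed lightly on the plate and finish while holding it still there. Touch nothing but the plate: not the cake, and leave the phone and the other things where they are.

Things in the scene. Friction and masses are not known exactly. Their poses are not given: they have to be found in the camera images.
- spindle (a joint): Free-running vertical ball-bearing spindle under the plate. Value: angle in rad the plate has turned since the start (0 then; no limit, counts on over turns), growing anticlockwise from above. Either way round is fine. Very low drag: left alone it loses only about a twentieth of its speed each second, so that it runs on for most of a minute and does not stop of itself in time.
- plate: Turntable plate of bare aluminium, 254 mm across, 6 mm thick, level, smooth top and edge. Origin: centre of its upper surface, 120 mm above the counter; x points from the centre to the cake's front and turns with the plate. Plate and cake weigh 0.8 to 1.2 kg; a fingertip pressed lightly on the top drags or stops it at once. The ring 64 to 127 mm from the centre is bare and free to touch.
- cake: Cake dummy fixed on the middle of the plate, turning with it: white cylinder 100 mm across, 70 mm high, on a 127 mm card disc. Its FRONT has an upright wooden plaque, 56 mm wide, 30 mm high, standing on top 34 mm from the centre (up to 111 mm above the plate), and a vertical row of four pearls on the side. Origin: centre of the plate; x points to the front. Must not be touched.
- phone: The phone filming the cake: black, 154 x 74 mm, lying sideways in an aluminium desk stand on the counter (base 90 x 80 mm), 155 mm tall in all, loose. Origin under the stand, on the counter; its -x looks at the turntable. Must not be moved.
- lens (a point): Middle of the phone's upper half, 135 mm above the counter, directly above the stand's origin; about 225 to 250 mm from the plate's axis. The cake faces the phone when the plate's x axis points at this point as seen from above.
- marker1: Bystander: a chalk marker lying on the counter, white barrel and black cap, 140 mm long, 18 mm thick.
- marker2: Bystander: a second, identical chalk marker lying on the counter.
- carton: Bystander: an open black carton full of markers, 84 x 104 mm and 158 mm tall (raised flaps to 200 mm); origin under its centre.
- cup: Bystander: a small steel measuring cup with a side handle, 72 mm across, 55 mm tall; origin under its centre.
- bowl: Bystander: a white bowl, 130 mm across, 55 mm tall; origin under its centre.
- nozzle1: Bystander: a steel piping nozzle (cone) standing on the counter, 25 mm across, 36 mm tall.
- nozzle2: Bystander: a second, identical piping nozzle.
Things that resemble listed ones, but are neither listed nor needed, are in the scene too. What is shaped like the phone but blue or yellow is not meant.

How it is judged:
By the outcome, as a careful person would: the job done as asked, in the order asked, and still so for the second after the job is handed in, while the arm keeps its last pose, push and grip.
It also fails if it takes over 54 s, if anything falls off the work surface, if the arm or the gripper's body presses on something with over 40 N, if the wrist force passes 120 N, or if a joint passes its speed limit or range.

## Working session

There is one attempt and no reset: what is moved stays moved. The work goes in short steps, Python scripts to look and compute and a tool call to move; the robot and the scene stay as the last step left them, time stands still between calls to the robot, and variables do not carry over. Pictures are saved under pics/ and viewed, about 8 in all and at most 12, crops included, and the job is handed in when it is done.

Besides the shell and the picture viewer there is one more tool, called after "Request:" in YAML: its name, and indented under it one key for each argument. drive_tool: Moves the arm, as the interface text tells. Its arguments: {"type":"object","properties":{"series":{"type":"array"},"force":{"type":"number"}},"required":["series"]}

```bash
mkdir -p pics; cat > h.py <<'E'
import numpy as np, cv2, sys
from station import bot
def cam(n):
    c=bot.read_camera(n); c={k:np.array(v) for k,v in c.items()}; np.savez('last_'+n,**c); return c
def ray(c,uv):
    R=cv2.Rodrigues(c['rvec'])[0]; p=cv2.undistortPoints(np.array(uv,float).reshape(-1,1,2),c['camera_matrix'],c['distortion']).reshape(-1,2)
    d=np.c_[p,np.ones(len(p))]@R; o=-R.T@c['tvec'].reshape(3); return o,d
def at(c,uv,z):
    o,d=ray(c,uv); return o+d*((z-o[2])/d[:,2])[:,None]
def proj(c,P): return cv2.projectPoints(np.array(P,float).reshape(-1,3),c['rvec'],c['tvec'],c['camera_matrix'],c['distortion'])[0].reshape(-1,2)
E
python3 - <<'E'
from h import *
for n in ('top','scene'):
    c=cam(n); cv2.imwrite(f'pics/{n}0.png',c['pixels']); R=cv2.Rodrigues(c['rvec'])[0]; print(n,-R.T@c['tvec'].reshape(3))
o=bot.get_obs(); print(o)
E
```

```text
top [0.38090893 0.01825025 1.45417836]
scene [ 1.16510976 -0.8857335   1.50321668]
{'t': 0.1, 'q': array([-1.40705937,  0.47773364,  0.02232065,  1.55632779, -0.01150728,
        1.1093148 , -0.08310247]), 'joint_vel': array([-2.06534677e-04, -2.04968047e-03,  5.88534645e-05, -4.96077379e-03,
        7.29073522e-05,  7.51564880e-04, -1.11396820e-03]), 'joint_torque': array([ 4.07086642e-03, -5.97763610e+01,  1.61367640e+00, -2.81954366e+01,
        1.28630310e-02,  4.98736248e-03,  1.62568689e-06]), 'eef_pos': array([0.1810989 , 0.64974149, 0.25242209]), 'tool_rot': array([-6.03427523e-05,  1.35483431e-01,  9.90779266e-01, -8.25753961e-04]), 'contact_force': array([ 0.0152347 ,  0.51794722, -0.59334804]), 'torque': array([-0.00257017,  0.03605995,  0.00322242]), 'gripper_width': 0.9997733331138446}
```

View pics/top0.png

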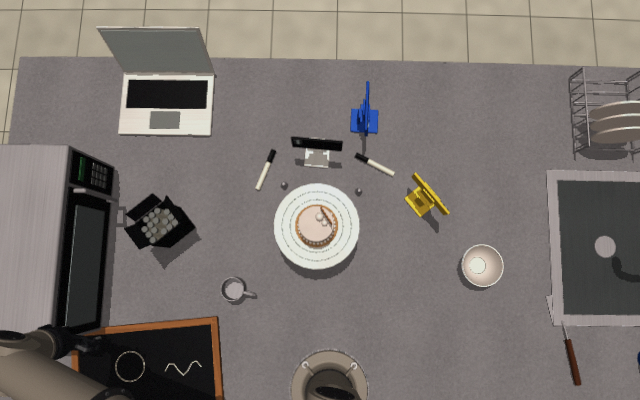

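View pics/scene0.png

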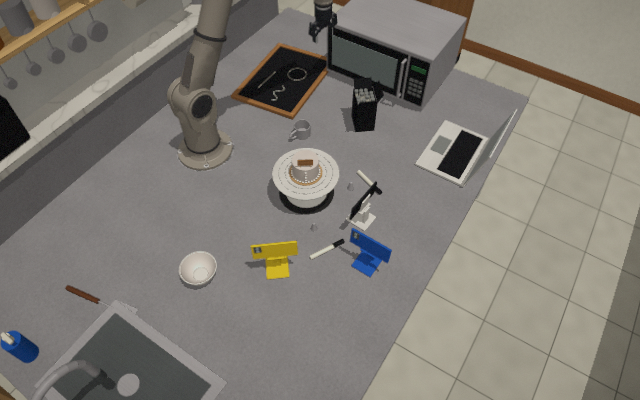

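Top view: turntable at (317,226), with the black phone on an aluminium stand at (317,148). The lookalikes are blue at (365,115) and yellow at (428,195). Black in an aluminium stand about 240 mm from the axis fits the description. I'll confirm that in an enlarged crop and measure.

```bash
python3 - <<'E'
from h import *
t=dict(np.load('last_top.npz')); s=dict(np.load('last_scene.npz'))
im=t['pixels']; g=im.min(axis=2)
m=(g>140).astype(np.uint8); m[:180]=0; m[275:]=0; m[:,:268]=0; m[:,366:]=0
c=max(cv2.findContours(m,0,2)[0],key=cv2.contourArea); h=cv2.convexHull(c)
P=at(t,h.reshape(-1,2),0.12)[:,:2]; A=np.c_[2*P,np.ones(len(P))]; x=np.linalg.lstsq(A,(P**2).sum(1),rcond=None)[0]
r=np.sqrt(x[2]+x[0]**2+x[1]**2); print('plate',x[:2],'r',r)
# phone: dark pixels
m=(im.max(axis=2)<50).astype(np.uint8); m[:130]=0;m[158:]=0;m[:,:285]=0;m[:,350:]=0
c=max(cv2.findContours(m,0,2)[0],key=cv2.contourArea); print('phone px',cv2.minAreaRect(c)); b=cv2.boxPoints(cv2.minAreaRect(c)); print(b, at(t,b,0.15)[:,:2])
a=cv2.resize(im[125:275,260:375],None,fx=4.5,fy=4,interpolation=2)[:600]
uv=proj(s,[[x[0],x[1],.16]])[0].astype(int); print(uv)
bb=cv2.resize(s['pixels'][140:240,265:395],None,fx=5,fy=5,interpolation=2)
cv2.imwrite('pics/c1.png',cv2.resize(np.hstack([cv2.resize(a,(400,522)),cv2.resize(bb,(400,308)) if 0 else cv2.copyMakeBorder(cv2.resize(bb,(400,308)),0,214,0,0,0)]),None,fx=1,fy=1))
E
```

```text
plate [0.49120689 0.04570773] r 0.12682867832061784
phone px ((316.1393127441406, 143.46719360351562), (51.24323272705078, 9.596790313720703), 5.19442892074585)
[[290.1885  145.92621]
 [291.05734 136.36884]
 [342.09012 141.00818]
 [341.22128 150.56555]] [[ 0.72122067  0.12715453]
 [ 0.75039838  0.12550278]
 [ 0.73913048 -0.02585663]
 [ 0.7100522  -0.02369247]]
[304 164]
```

View pics/c1.png

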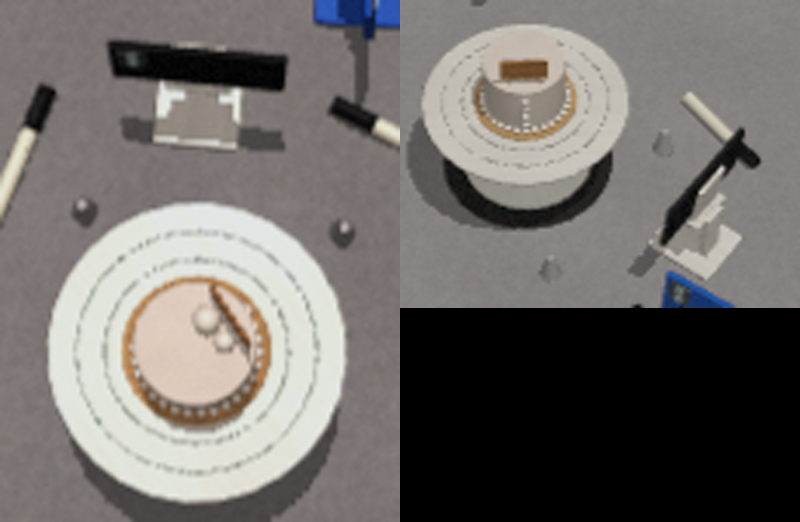

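The crop confirms it: the black phone in the aluminium stand lies beyond the plate, with the blue one at the edge of the crop. The plaque is brown, toward the upper right from above at crop (231,318), and the pearl row is visible in the scene view. Next is an angle helper from the plaque's brown mask in both cameras.

```bash
cat >> h.py <<'E'
C=np.array([0.4912,0.0457])
def plaque(c):
    u0=proj(c,[[C[0],C[1],.205]])[0]
    hsv=cv2.cvtColor(c['pixels'],cv2.COLOR_BGR2HSV)
    m=((hsv[...,0]<18)&(hsv[...,1]>110)&(hsv[...,2]<185)).astype(np.uint8)
    # keep only the pixels whose ray at z=.216 lies within 48 mm of the axis (card disc rim is outside or lower)
    v,u=np.nonzero(m); 
    k=np.hypot(u-u0[0],v-u0[1])<22; u,v=u[k],v[k]
    if len(u)==0: return None
    P=at(c,np.c_[u,v],.216)[:,:2]-C; k=np.hypot(*P.T)<.048
    if k.sum()<5: return None
    q=P[k].mean(0); return np.degrees(np.arctan2(q[1],q[0])),np.hypot(*q),int(k.sum()),len(u)
E
python3 - <<'E'
from h import *
t=dict(np.load('last_top.npz')); s=dict(np.load('last_scene.npz'))
for n,c in(('top',t),('scene',s)):
    print(n,plaque(c)); u0=proj(c,[[*C,.205]])[0]; print(u0)
    hsv=cv2.cvtColor(c['pixels'],cv2.COLOR_BGR2HSV)
for p in ([326,214],[329,219]): print('top plaque hsv',cv2.cvtColor(t['pixels'],cv2.COLOR_BGR2HSV)[p[1]-1:p[1]+2,p[0]-1:p[0]+2].tolist())
print('scene plaque',cv2.cvtColor(s['pixels'],cv2.COLOR_BGR2HSV)[162,300:310].tolist(),'card',cv2.cvtColor(s['pixels'],cv2.COLOR_BGR2HSV)[172:186,305].tolist())
# lens: top edge of phone at .155, bottom edge .081
b=np.array([[290.19,145.93],[291.06,136.37],[342.09,141.01],[341.22,150.57]])
top=at(t,[(b[1]+b[2])/2],.155)[0]; bot_=at(t,[(b[0]+b[3])/2],.085)[0]; print(top,bot_)
# scene phone
im=s['pixels']; m=(im.max(axis=2)<45).astype(np.uint8); M=np.zeros_like(m); M[180:225,346:384]=1; m*=M
c=max(cv2.findContours(m,0,2)[0],key=cv2.contourArea); r=cv2.minAreaRect(c); print(r); print(at(s,[r[0]],.118))
for L in (top,): d=L[:2]-C; print('lens dir',np.degrees(np.arctan2(d[1],d[0])),np.hypot(*d))
E
```

```text
top (np.float64(-40.29594722807915), np.float64(0.034044390216063036), 35, 145)
[315.62293975 222.55381064]
scene (np.float64(-52.45634832888669), np.float64(0.03388121027906801), 70, 83)
[304.25887189 156.81315486]
top plaque hsv [[[12, 122, 148], [13, 46, 212], [12, 38, 224]], [[12, 163, 139], [12, 70, 194], [13, 42, 220]], [[11, 136, 118], [12, 123, 157], [12, 62, 192]]]
top plaque hsv [[[13, 123, 157], [13, 62, 194], [13, 41, 219]], [[12, 162, 110], [13, 126, 150], [14, 52, 192]], [[13, 92, 97], [12, 163, 144], [12, 98, 169]]]
scene plaque [[14, 156, 108], [14, 157, 109], [14, 149, 108], [14, 154, 109], [15, 150, 112], [14, 154, 111], [14, 160, 110], [14, 157, 112], [14, 150, 114], [14, 162, 110]] card [[30, 11, 187], [15, 27, 190], [13, 33, 138], [16, 30, 163], [19, 27, 151], [40, 12, 199], [17, 30, 180], [16, 32, 135], [16, 25, 195], [17, 29, 143], [28, 17, 194], [15, 72, 152], [17, 122, 170], [16, 84, 155]]
[0.7433357  0.04961562 0.155     ] [0.73227964 0.05331238 0.085     ]
((365.0177001953125, 201.7655029296875), (11.194578170776367, 44.21388244628906), 41.18592834472656)
[[0.75055288 0.0484061  0.118     ]]
lens dir 0.8897207564484393 0.2521660979185727
```

The scene camera isolates the plaque cleanly at about -53°. The top mask picked up card pixels, so I'll tighten it. The lens direction from the axis is about +1° at 0.25 m. Now I'll turn the tool square and go to the left of the plate, gripper shut.

Request:
drive_tool:
  series: [-1,0,0,0,0,0,-0.1355,-1,0,0,0,0,0,-0.1355,-1,-34,-50,0,0,0,0,-1,-34,-50,0,0,0,0,-1,-34,-50,0,0,0,0,-1,-34,-50,0,0,0,0,-1,-34,-50,0,0,0,0,-1,-34,-50,0,0,0,0,-1,-34,-50,0,0,0,0,-1,-34,-50,0,0,0,0,-1,-34,-50,0,0,0,0,-1,-34,-50,0,0,0,0]

```text
t: 1.6
eef_pos: [0.5215, 0.1482, 0.2532]
tool_rot: [-0.0, 0.0, 1.0, 0.0]
contact_force: [0.9, 1.2, 0.6]
gripper_width: 0.002
```

Request:
drive_tool:
  series: [-1,0,3,40,0,0,0,-1,0,0,40,0,0,0,-1,0,0,0,0,0,0]

```text
t: 1.98
eef_pos: [0.5185, 0.1521, 0.1706]
tool_rot: [-0.003, 0.0, 1.0, -0.001]
contact_force: [-0.8, -0.3, 0.4]
gripper_width: -0.003
```

```bash
sed -i 's/k=np.hypot(\*P.T)<.048/k=np.hypot(*P.T)<(.042 if c["rvec"] is None else R)/; s/def plaque(c):/def plaque(c,R=.046):/; s/(.042 if c\["rvec"\] is None else R)/R/' h.py
python3 - <<'E'
from h import *
o=bot.get_obs(); print(o['eef_pos'],o['contact_force'])
t=cam('top'); s=cam('scene')
print(plaque(t,.04),plaque(s))
a=cv2.resize(t['pixels'][130:290,240:400],(400,400),interpolation=2); b=cv2.resize(s['pixels'][80:240,235:395],(400,400),interpolation=2)
cv2.imwrite('pics/c2.png',np.hstack([a,b]))
E
```

```text
[0.51849963 0.15205669 0.17061061] [-0.80510817 -0.25622477  0.42048774]
(np.float64(-55.9772159948553), np.float64(0.033869965502575254), 22, 145) (np.float64(-53.14291440709063), np.float64(0.03331315464326971), 66, 83)
```

View pics/c2.png

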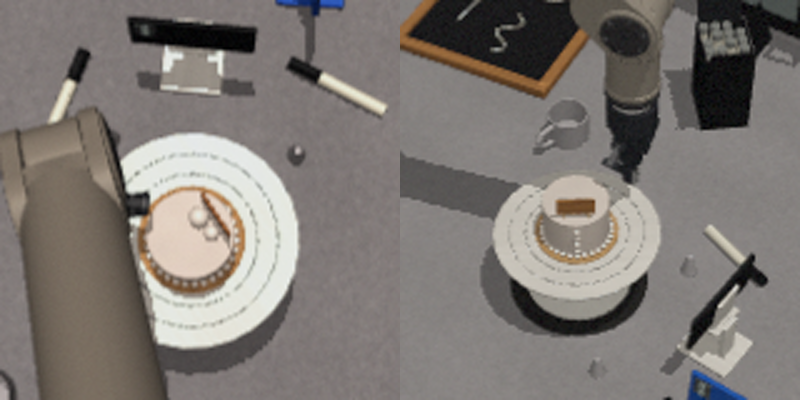

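The view shows the shut fingers above the plate's left ring, and a dark gripper part reaching toward the cake at crop (137-150,205). I'll check its position before going lower.

```bash
python3 - <<'E'
from h import *
t=dict(np.load('last_top.npz')); w=cam('wrist'); R=cv2.Rodrigues(w['rvec'])[0]; print('wrist cam',-R.T@w['tvec'].reshape(3))
for z in (.2,.25,.3,.35,.4): print(z, at(t,[[300,212]],z)[0,:2]-C)
cv2.imwrite('pics/w.png',w['pixels'])
E
```

```text
wrist cam [0.43878862 0.15411473 0.29458282]
0.2 [0.02893768 0.04414418]
0.25 [0.02338709 0.04128996]
0.3 [0.01783649 0.03843574]
0.35 [0.01228589 0.03558153]
0.4 [0.0067353  0.03272731]
```

View pics/w.png

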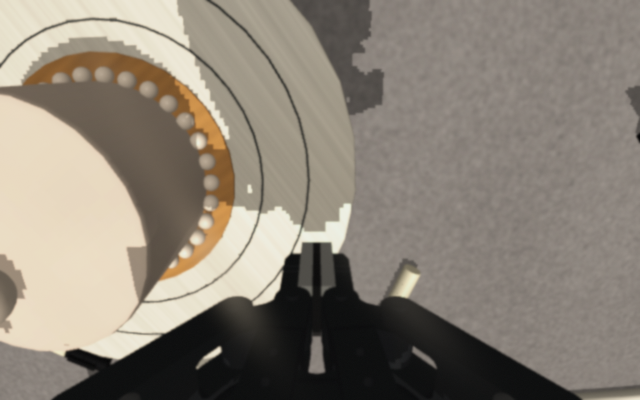

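The linkage of the shut gripper sticks out about 65 mm along the jaw axis, near the cake. I'll turn the tool 90° so that axis is tangential and the camera side points outward.

Request:
drive_tool:
  series: [-1,0,20,0,0,0,0,-1,0,0,0,0,0,0.1745,-1,0,0,0,0,0,0.1745,-1,0,0,0,0,0,0.1745,-1,0,0,0,0,0,0.1745,-1,0,0,0,0,0,0.1745,-1,0,0,0,0,0,0.1745,-1,0,0,0,0,0,0.1745,-1,0,0,0,0,0,0.1745,-1,0,0,0,0,0,0.1745,-1,-17,0,10,0,0,0,-1,0,0,10,0,0,0]

```text
t: 3.62
eef_pos: [0.5213, 0.1569, 0.154]
tool_rot: [0.0, 0.707, 0.707, 0.001]
contact_force: [0.3, -0.4, -0.0]
gripper_width: 0.002
```

```bash
python3 - <<'E'
from h import *
t=cam('top'); s=cam('scene'); o=bot.get_obs(); print(o['t'],o['eef_pos'],o['contact_force'])
print(plaque(t,.04),plaque(s))
a=cv2.resize(t['pixels'][130:290,240:400],(400,400),interpolation=2); b=cv2.resize(s['pixels'][100:200,255:355],(400,400),interpolation=2)
cv2.imwrite('pics/c3.png',np.hstack([a,b]))
E
```

```text
3.725 [0.52037964 0.15744849 0.15285282] [0.33481387 0.16239258 0.508769  ]
(np.float64(-55.9772159948553), np.float64(0.033869965502575254), 22, 122) (np.float64(-53.14291440709063), np.float64(0.03331315464326971), 66, 80)
```

View pics/c3.png

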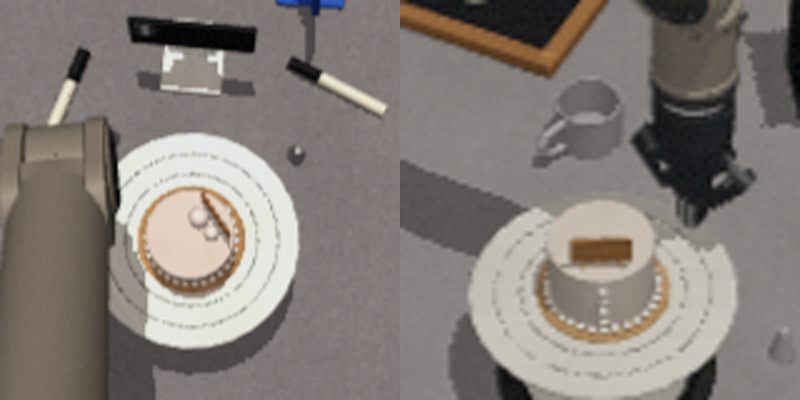

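Clear: the gripper is now tangential, away from the cake, and the top view sees the whole cake. I'll lower toward first contact.

Request:
drive_tool:
  series: [-1,-4,0,6,0,0,0,-1,0,0,2,0,0,0,-1,0,0,0,0,0,0]

```text
t: 4.1
eef_pos: [0.5208, 0.1521, 0.1452]
tool_rot: [-0.0, 0.707, 0.707, -0.0]
contact_force: [-0.6, 0.1, 0.0]
gripper_width: -0.002
```

Request:
drive_tool:
  series: [-1,0,0,2,0,0,0,-1,0,0,1,0,0,0]

```text
t: 4.35
eef_pos: [0.5208, 0.152, 0.1422]
tool_rot: [-0.0, 0.707, 0.707, 0.0]
contact_force: [-0.2, -1.0, -1.2]
gripper_width: -0.0
```

Request:
drive_tool:
  series: [-1,0,0,1,0,0,0]

```text
t: 4.47
eef_pos: [0.5217, 0.1518, 0.1421]
tool_rot: [0.0, 0.707, 0.707, 0.001]
contact_force: [-0.9, -1.3, 11.7]
gripper_width: 0.006
```

Contact confirmed at about 12 N with the tip at plate height. Now flick: sweep tangentially and lift off while moving.

Request:
drive_tool:
  series: [-1,0,-8,0,0,0,0,-1,0,-17,0,0,0,0,-1,0,-17,0,0,0,0,-1,0,-17,-6,0,0,0,-1,0,-17,-12,0,0,0]

```text
t: 5.1
eef_pos: [0.4426, 0.1516, 0.1589]
tool_rot: [-0.0, 0.707, 0.707, -0.001]
contact_force: [0.5, 0.3, 0.3]
gripper_width: -0.001
```

```bash
cat > look.py <<'E'
from h import *
import json
f=open('log.txt','a')
t0=bot.get_obs()['t']; t=cam('top'); t1=bot.get_obs()['t']; s=cam('scene'); o=bot.get_obs()
a=plaque(t,.04); b=plaque(s); 
print(t0,a and a[:3]); print(t1,b and b[:3]); print(o['t'],o['eef_pos'])
f.write(json.dumps([t0,list(map(float,a)) if a else None,t1,list(map(float,b)) if b else None])+'\n')
E
python3 look.py
```

```text
5.1 (np.float64(-16.090646803949518), np.float64(0.033455515516493756), 21)
5.15 (np.float64(-6.57317236330572), np.float64(0.0350795434366682), 51)
5.2 [0.4425287  0.15204575 0.15963233]
```

It is spinning. I'll let it run and sample.

Request:
drive_tool:
  series: [-1,0,0,0,0,0,0,-1,0,0,0,0,0,0,-1,0,0,0,0,0,0,-1,0,0,0,0,0,0]

```text
t: 5.7
eef_pos: [0.445, 0.1518, 0.1591]
tool_rot: [0.0, 0.707, 0.707, -0.0]
contact_force: [-0.6, -0.7, -0.2]
gripper_width: 0.0
```

```bash
python3 look.py
```

```text
5.7 (np.float64(29.538147592025087), np.float64(0.033482450319626725), 25)
5.75 (np.float64(16.280241864091355), np.float64(0.03714146143853325), 7)
5.8 [0.44490149 0.15189695 0.15914938]
```

Request:
drive_tool:
  series: [-1,0,10,3,0,0,0,-1,0,10,3,0,0,0,-1,0,10,0,0,0,0,-1,0,10,0,0,0,0,-1,0,10,0,0,0,0,-1,0,0,0,0,0,0,-1,0,0,0,0,0,0,-1,0,0,0,0,0,0]

```text
t: 6.8
eef_pos: [0.4944, 0.152, 0.1533]
tool_rot: [-0.0, 0.707, 0.707, -0.0]
contact_force: [-0.1, -0.1, -0.1]
gripper_width: 0.002
```

```bash
python3 look.py
```

```text
6.8 (np.float64(111.7918210520572), np.float64(0.0344818001768859), 17)
6.85 (np.float64(109.06015894747148), np.float64(0.03181793921961436), 68)
6.9 [0.49449163 0.15207572 0.15332668]
```

Request:
drive_tool:
  series: [-1,0,0,0,0,0,0,-1,0,0,0,0,0,0,-1,0,0,0,0,0,0,-1,0,0,0,0,0,0,-1,0,0,0,0,0,0,-1,0,0,0,0,0,0]

```text
t: 7.65
eef_pos: [0.4948, 0.152, 0.1533]
tool_rot: [-0.0, 0.707, 0.707, 0.0]
contact_force: [0.9, -0.1, -0.7]
gripper_width: 0.001
```

```bash
python3 look.py
```

```text
7.65 (np.float64(169.6783321935436), np.float64(0.03438481913937622), 20)
7.7 (np.float64(176.31173648646651), np.float64(0.03184271338288784), 56)
7.75 [0.4948206  0.15198525 0.153292  ]
```

Request:
drive_tool:
  series: [-1,0,0,0,0,0,0,-1,0,0,0,0,0,0,-1,0,0,0,0,0,0,-1,0,0,0,0,0,0,-1,0,0,0,0,0,0,-1,0,0,0,0,0,0]

```text
t: 8.5
eef_pos: [0.4948, 0.152, 0.1533]
tool_rot: [-0.0, 0.707, 0.707, -0.0]
contact_force: [-0.5, 0.1, 0.6]
gripper_width: 0.003
```

```bash
python3 look.py
```

```text
8.5 (np.float64(-132.64798193375097), np.float64(0.03416829265787982), 21)
8.55 (np.float64(-131.39685946055766), np.float64(0.032561160716001035), 14)
8.6 [0.49480686 0.15196769 0.15329121]
```

About 68-75°/s anticlockwise, with the next suitable pass of the phone (after ≥1.5 turns) at 721°, around t≈17.7. I'll lower to a 3 mm hover and keep sampling.

Request:
drive_tool:
  series: [-1,0,0,4,0,0,0,-1,0,0,4,0,0,0,-1,0,0,0,0,0,0,-1,0,0,0,0,0,0,-1,0,0,0,0,0,0,-1,0,0,0,0,0,0]

```text
t: 9.35
eef_pos: [0.4949, 0.152, 0.1454]
tool_rot: [0.0, 0.707, 0.707, 0.0]
contact_force: [-0.3, 0.4, -0.5]
gripper_width: 0.001
```

```bash
python3 look.py
```

```text
9.35 (np.float64(-79.37784803903719), np.float64(0.03368807593334087), 17)
9.4 (np.float64(-73.36301352086774), np.float64(0.03264038597499516), 64)
9.45 [0.49483885 0.15199482 0.14535515]
```

Request:
drive_tool:
  series: [-1,0,0,0,0,0,0,-1,0,0,0,0,0,0,-1,0,0,0,0,0,0,-1,0,0,0,0,0,0,-1,0,0,0,0,0,0,-1,0,0,0,0,0,0]

```text
t: 10.2
eef_pos: [0.4948, 0.1519, 0.1453]
tool_rot: [0.0, 0.707, 0.707, 0.0]
contact_force: [0.5, 0.5, 0.1]
gripper_width: 0.004
```

```bash
python3 look.py
```

```text
10.2 (np.float64(-23.719976098470624), np.float64(0.03338757035778843), 23)
10.25 (np.float64(-14.03822155061624), np.float64(0.03432375117383857), 57)
10.3 [0.49480228 0.15197162 0.14529985]
```

Request:
drive_tool:
  series: [-1,0,0,0,0,0,0,-1,0,0,0,0,0,0,-1,0,0,0,0,0,0,-1,0,0,0,0,0,0,-1,0,0,0,0,0,0,-1,0,0,0,0,0,0]

```text
t: 11.05
eef_pos: [0.4948, 0.152, 0.1453]
tool_rot: [-0.0, 0.707, 0.707, -0.0]
contact_force: [0.8, -0.4, -0.2]
gripper_width: -0.001
```

```bash
python3 look.py
```

```text
11.05 (np.float64(27.443236876541416), np.float64(0.03394639311105607), 24)
11.1 (np.float64(42.55674140419489), np.float64(0.03595756694828772), 9)
11.15 [0.49481903 0.15197058 0.14529857]
```

Request:
drive_tool:
  series: [-1,0,0,0,0,0,0,-1,0,0,0,0,0,0,-1,0,0,0,0,0,0,-1,0,0,0,0,0,0,-1,0,0,0,0,0,0,-1,0,0,0,0,0,0]

```text
t: 11.9
eef_pos: [0.4948, 0.152, 0.1453]
tool_rot: [-0.0, 0.707, 0.707, 0.0]
contact_force: [-0.5, 0.3, 0.1]
gripper_width: -0.003
```

```bash
python3 look.py
```

```text
11.9 (np.float64(77.10702716898986), np.float64(0.033848652099905154), 24)
11.95 (np.float64(75.10270614844175), np.float64(0.03408686028563024), 52)
12.0 [0.49481502 0.15200094 0.14529264]
```

Request:
drive_tool:
  series: [-1,0,0,0,0,0,0,-1,0,0,0,0,0,0,-1,0,0,0,0,0,0,-1,0,0,0,0,0,0,-1,0,0,0,0,0,0,-1,0,0,0,0,0,0]

```text
t: 12.75
eef_pos: [0.4948, 0.152, 0.1453]
tool_rot: [-0.0, 0.707, 0.707, 0.0]
contact_force: [-0.1, 0.4, -0.8]
gripper_width: -0.002
```

```bash
python3 look.py
```

```text
12.75 (np.float64(124.77818680716432), np.float64(0.03446828755107181), 16)
12.8 (np.float64(124.29723292191385), np.float64(0.03171112550850686), 68)
12.85 [0.49481283 0.1519761  0.1452692 ]
```

```bash
cat > fit.py <<'E'
from h import *
import json
from scipy.optimize import least_squares
T=[];A=[];K=[]
for l in open('log.txt'):
    t0,a,t1,b=json.loads(l)
    if t0<5.3: continue
    if a and a[2]>12: T.append(t0);A.append(a[0]);K.append(0)
    if b and b[2]>45: T.append(t1);A.append(b[0]);K.append(1)
T,A,K=map(np.array,(T,A,K))
th=lambda p,t:p[0]+p[1]*(1-np.exp(-p[2]*(t-5.7)))/p[2]
def res(p):
    m=th(p,T); r=(A-m+180)%360-180
    d=p[3:].reshape(2,2); mr=np.radians(m)   # per-camera centre shift, mm
    r-=np.degrees((-d[K,0]*np.sin(mr)+d[K,1]*np.cos(mr))/34)
    return np.r_[r/2,(p[2]-.05)/.01,p[3:]/1.5]
s=least_squares(res,[28,73,.05,0,0,0,0],loss='soft_l1'); p=s.x
print('p',p.round(3)); print('res',(2*res(p)[:len(T)]).round(1))
t=T[-1]; print('now th',th(p,bot.get_obs()['t']))
from scipy.optimize import brentq
for tg in (721,): tb=brentq(lambda t:th(p,t)-tg,5,60); print('target',tg,'t',tb,'rate',p[1]*np.exp(-p[2]*(tb-5.7)))
E
python3 fit.py
```

```text
p [ 2.8636e+01  7.5983e+01  4.8000e-02 -7.7400e-01 -9.0000e-03  1.5850e+00
 -1.1300e-01]
res [ 0.3  0.5 -2.2 -0.7  2.9  0.6 -1.2 -2.1  0.6  5.9 -0.4 -0.3 -1.3  0.5
  0.4]
now th 488.619919449787
target 721 t 17.67534210233737 rate 42.804873452498164
```

Request:
drive_tool:
  series: [-1,0,0,0,0,0,0,-1,0,0,0,0,0,0,-1,0,0,0,0,0,0,-1,0,0,0,0,0,0,-1,0,0,0,0,0,0,-1,0,0,0,0,0,0,-1,0,0,0,0,0,0,-1,0,0,0,0,0,0,-1,0,0,0,0,0,0,-1,0,0,0,0,0,0]

```text
t: 14.1
eef_pos: [0.4948, 0.152, 0.1453]
tool_rot: [-0.0, 0.707, 0.707, 0.0]
contact_force: [-0.6, 0.3, -0.7]
gripper_width: 0.002
```

```bash
python3 look.py
```

```text
14.1 (np.float64(-164.14725852573395), np.float64(0.03414927131579026), 23)
14.15 (np.float64(-158.39905521732828), np.float64(0.0320944205913687), 25)
14.2 [0.49481759 0.15197282 0.14529321]
```

Request:
drive_tool:
  series: [-1,0,0,0,0,0,0,-1,0,0,0,0,0,0,-1,0,0,0,0,0,0,-1,0,0,0,0,0,0,-1,0,0,0,0,0,0,-1,0,0,0,0,0,0,-1,0,0,0,0,0,0,-1,0,0,0,0,0,0]

```text
t: 15.2
eef_pos: [0.4948, 0.152, 0.1453]
tool_rot: [0.0, 0.707, 0.707, 0.0]
contact_force: [-0.3, -0.7, -0.4]
gripper_width: 0.002
```

```bash
python3 look.py
```

```text
15.2 (np.float64(-109.67794268311135), np.float64(0.034089215871795024), 19)
15.25 (np.float64(-101.45242716393606), np.float64(0.032903345029287955), 43)
15.3 [0.49478547 0.15200651 0.1452999 ]
```

Request:
drive_tool:
  series: [-1,0,0,0,0,0,0,-1,0,0,0,0,0,0,-1,0,0,0,0,0,0,-1,0,0,0,0,0,0,-1,0,0,0,0,0,0,-1,0,0,0,0,0,0,-1,0,0,0,0,0,0,-1,0,0,0,0,0,0]

```text
t: 16.3
eef_pos: [0.4948, 0.1519, 0.1453]
tool_rot: [-0.0, 0.707, 0.707, 0.0]
contact_force: [-0.1, 0.2, -0.8]
gripper_width: -0.003
```

```bash
python3 look.py; python3 fit.py
```

```text
16.3 (np.float64(-54.776826001674394), np.float64(0.03377440890256603), 23)
16.35 (np.float64(-49.41052988540049), np.float64(0.03288586322281043), 66)
16.4 [0.49481878 0.15199868 0.14529491]
p [ 2.9611e+01  7.5022e+01  4.4000e-02 -4.6700e-01  4.6000e-02  2.0190e+00
  9.9000e-02]
res [-0.5  0.9 -1.5 -0.2  3.6  0.7 -1.2 -2.4  0.7  5.7 -0.2 -0.3 -1.1 -0.1
  0.1 -0.2 -0.9  0.8  0.4]
now th 669.7097458957485
target 721 t 17.522566138794023 rate 44.56996462564674
```

Fit: 669.7° now at t=16.4, with the crossing at t=17.52. That means waiting 8 rows, then pressing straight down 4 mm and holding.

Request:
drive_tool:
  series: [-1,0,0,0,0,0,0,-1,0,0,0,0,0,0,-1,0,0,0,0,0,0,-1,0,0,0,0,0,0,-1,0,0,0,0,0,0,-1,0,0,0,0,0,0,-1,0,0,0,0,0,0,-1,0,0,0,0,0,0,-1,0,0,4,0,0,0,-1,0,0,0,0,0,0,-1,0,0,0,0,0,0]

```text
t: 17.77
eef_pos: [0.4961, 0.152, 0.1421]
tool_rot: [0.001, 0.707, 0.707, 0.001]
contact_force: [0.3, -0.0, 6.8]
gripper_width: -0.001
```

```bash
python3 look.py; python3 look.py; python3 - <<'E'
from h import *
t=dict(np.load('last_top.npz'));s=dict(np.load('last_scene.npz'))
a=cv2.resize(t['pixels'][130:290,240:400],(400,400),interpolation=2); b=cv2.resize(s['pixels'][130:240,275:385],(400,400),interpolation=2)
cv2.imwrite('pics/c4.png',np.hstack([a,b])); print(bot.get_obs()['contact_force'])
E
```

```text
17.775 (np.float64(4.77614850575211), np.float64(0.03403461297986703), 19)
17.825 (np.float64(4.411044328241743), np.float64(0.03533542000830651), 42)
17.875 [0.49600716 0.15202929 0.14207987]
17.875 (np.float64(4.77614850575211), np.float64(0.03403461297986703), 19)
17.925 (np.float64(5.069523430199031), np.float64(0.03518493858902696), 41)
17.975 [0.49601696 0.15203152 0.14209667]
[-0.76334827 -0.15898657  7.54726022]
```

View pics/c4.png

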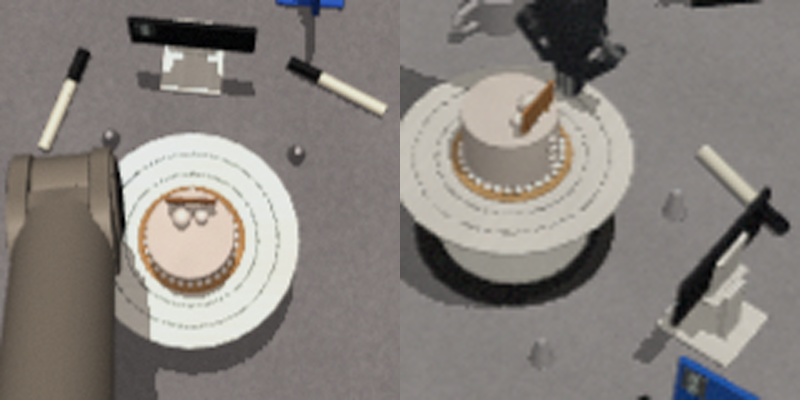

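The plaque now faces the phone: in the top view it lies square across at (190,202), and the plate is still with about 7 N of pressure. Handing in.

```bash
python3 -c "
from station import bot
print(bot.hand_in()); o=bot.get_obs(); print(o['t'],o['contact_force'])"
```

```text
the job is handed in; nothing more can be done
None
the job is handed in; nothing more can be done
```

I flicked the plate once on its bare ring and let it spin about two turns on its own. I then braked it at t≈17.5 s with one straight press of the fingertip, and handed in while holding it there at about 7 N.

**Final angle:** both cameras put the cake front at about +4.4 to +5.1°, and the phone lens lies at about +1°. So it stopped about 4° past the exact aim, and I did not nudge it afterwards. The two last looks, 0.1 s apart, differed by less than 1°, so the plate is at rest.

**Other objects:** the cake was not touched, and the phone, markers and nozzles look unmoved in the last pictures. I did not re-check the cup, bowl and carton there, but the arm stayed well clear of them.

**Checks that disagreed:**
- My first reading of the cake's angle from the top camera was off by about 12°, because the mask picked up card pixels. I tightened it, and the two cameras then agreed to within about 3°.
- One spin sample was about 6° off the fit; the rest were within 4°, most within 1°.

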